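# Inspect a glaze blister under a hand loupe

### The arm

A 6-joint arm with a two-finger parallel gripper is mounted at the origin on the work surface. World frame = base frame: x ahead of the robot, y to its left, z up, the work surface at z = 0. Lengths are in m, angles in degrees, forces in N, time in s.
With the tool pointing down it reaches from about 0.4 to 0.825 m from the base axis. Payload 7 kg.
Tool frame: the origin (TCP) lies midway between the tips of the shut fingers; the grasp point (between the pads) lies 19 mm behind it; z points along the fingers, y is the line along which they close (so a half turn about z gives the same grasp; the last joint's range is limited). The gripper opens to 88 mm and grips with 3 to 60 N. Pads are 19 mm wide; open, the fingers measure 130 mm over their backs; the gripper's body (78 mm by 193 mm) begins 47 mm behind the grasp point.
Start: joints at [-50.758, 20.546, 0.682, 0, -70.136, -16.507], TCP at [0.261, -0.623, 0.227] pointing down, gripper open.
Joint ranges: [-176.03, 176.03], [-82.01, 121.73], [-58.28, 71.71], [-173.87, 95.51], [-174.79, -0.11], [-173.66, 173.66]. Speed limits (degrees/s): [136.94, 136.94, 172.46, 180, 180, 180].

### API

Orientations are given as [roll, pitch, yaw] about the fixed x, y, z axes, in that order (R = Rz(yaw) Ry(pitch) Rx(roll)).
In Python, from plant import r, eyes, workorder gives the robot as it stands.
- The arm moves only by the tool step_arm, never from a script. Its argument "plan" is a list of rows, each a list of 5 numbers: the shift along the tool's x, y, z each as a share of 25 cm, from -1 to 1, then the turn about the tool's z as a share of 60 degrees, from -1 to 1, then the finger opening in mm, from 0 to 87.6. In form: [[x, y, z, turn, jaw], ...]. A call has 1 to 12 rows; each row is the pose to reach, as a shift and turn from the pose commanded when the call began, along the tool's axes at that moment; what a row does not reach only later rows make up. A row lasts 1/12 s, in which the tool goes at most 41.7 mm and 7.16 degrees, less where a joint would pass 70% of its speed; a pose out of reach is approached as far as the arm can. A call with a number of a shift or a turn outside -1 to 1 is refused whole. A call with a gripper value outside its range is refused whole. The fingers move at their own pace and stop on an object; "newtons" is the grip in N (left out, the last holds). Time passes only in rows, so rows that repeat a pose let the fingers close. It gives the time, the measured TCP pose, the force, the opening and the grip force at its end, in the units of the state.
- r.get_state(): the state, without advancing time (a new reading comes with each control period).
- eyes.capture(name): name is "scene" or "top" or "wrist"; returns the picture (420x560x3 uint8, red, green, blue); there is no depth.
- eyes.camera_model(name): a dict with "fov_y" (degrees; the focal length in pixels is half the picture's height over the tangent of half this angle, whatever the lens; pixels are square), "cx", "cy" (the principal point, pixels), "k1" (the pictures are not rectified: a ray, as slopes to the right and down, at radius r is drawn at 1 + k1 r^2 times it, then the intrinsics apply), "world_to_cam" (4x4, takes a point from world to camera coordinates); the wrist camera has in their place "hand_eye" (4x4, takes a point from camera to tool coordinates, whose origin is the TCP and whose axes are the flange's). Camera axes: x right, y up, looking along -z (the intrinsics and any distortion apply to the point x, -y, -z); pixel columns grow to the right and rows downward; lengths in m; the calibration is good to about 2 mm. A picture is of the moment at which its call begins: read the wrist's pose just before it. camera_model takes no time and is no camera call.
- workorder.close_job(): hands the job in; it is judged then, once.
The state is a dict: "time_s": time; "joints": joint angles; "qd": joint speeds; "joint_torque": joint torques, N m; "tcp_pos": TCP position; "eef_rot": TCP orientation; "contact_force": force on the tool from outside, world axes, zero at the start; "moment": the same for the moment, N m; "gripper_width": finger opening in m; "gripper_force": force on a finger pad.
Only numpy, scipy, OpenCV 4.12 (cv2) and the standard library are available. Lean on these libraries where they do the work, as an engineer would, in place of code of your own. Each camera call takes 0.05 s, during which the arm holds its last target. There are 200 camera calls.

### The job

First press the open lid of the inspection holder down until it snaps fully shut over the test disc. Then take the loupe from its wooden rest by the handle and hold it level, its lens centred over the dark blister on the disc and just as high as the tip of the brass pointer on the gauge post; finish while still holding it there, steady, touching nothing else with it. Leave the pointer where it is set and do not disturb the jar, cup or brush.

Things in the scene. Friction and masses are not known exactly. Their poses are not given: they have to be found in the camera images.
- holder: Fixed aluminium plate 150 x 150 x 22 mm, a round recess (85 mm wide, 10 mm deep) in its top. Origin: centre of its underside, z up. The lid's hinge is on its +x side, the dark steel snap catch (37 mm high, x -72 to -90, y within 22 mm) on its -x side. A steel gauge post, 8 mm thick, 165 mm high, stands at x = 45, y = 103 mm.
- lid (a joint): Lid angle in rad: 0 shut and flat, growing to 1.2 as it opens upwards about its hinge. It stays where it is left (about 1.5 N at the front bar moves it). Over the last 12 mm of the front edge's travel a sprung catch resists with up to about 10 N; past it the lid snaps down and stays shut.
- lid_hinge (a point): Middle of the lid's hinge axis, at x = 69 mm of the holder's frame, 26 mm above the table; the axis is the holder's y. The lid is a flat steel frame 130 mm wide, 133 mm from hinge to front edge, 8 mm thick, bars 28 mm wide, window 74 x 74 mm; shut, its top lies 30 mm above the table.
- lid_press (a point): Point on the upper face of the lid's front bar, mid-width, 121 mm from the hinge axis and 4 mm above the lid's mid-plane: the place to press. It turns with the lid.
- spot (a point): Top of the blister: a single dark brown bump 11 mm wide and 3 mm high on the loose white glazed disc (80 mm wide, 9 mm thick) in the holder's recess. It lies 17 mm off the disc's centre, in any direction, 24 mm above the table, and is seen through the lid's window.
- pointer_tip (a point): Tip of the brass pointer (a collar 18 mm wide on the gauge post, with a needle reaching 30 mm from the post's axis towards the holder's -y). Its height is the focal height for the lens; it is set anywhere from 95 to 140 mm above the table.
- rest: Fixed wooden rest, 170 x 60 mm: 8 mm base board with a block at each end that carries the loupe. Origin: centre of its underside. The lens lies at its +x end, the handle points to its -x. Blocks: x = 45 to 85 and -75 to -55 mm, 50 mm wide, up to 33 mm high; between them the handle is free, 22 mm above the base board.
- loupe: Loupe: round steel-framed lens, 60 mm across, 8 mm thick, with a straight dark wooden handle 110 x 16 x 14 mm running from 28 to 138 mm along -x of its frame. About 90 g. Origin: below the lens's centre, level with the handle's underside; z is the lens's axis, up as it lies.
- lens_center (a point): Centre of the lens, 7 mm above the loupe's origin along its z, in the mid-plane of lens and handle.
- loupe_grip (a point): Point in the middle of the handle's section, near the centre of mass, 70 mm from the lens's centre along -x of the loupe; the handle is 16 mm wide (along the loupe's y) and 14 mm high there. The place to grip.
- jar: Bystander: closed amber glass jar, 64 mm wide, 85 mm high. Origin: centre of its underside.
- cup: Bystander: terracotta cup, 72 mm wide, 75 mm high. Origin: centre of its underside.
- brush: Bystander: wooden brush lying on the table, about 200 mm long along its x. Origin: middle of its underside.
Things that resemble listed ones, but are neither listed nor needed, are in the scene too. What is shaped like the loupe but orange or red is not meant.

How it is judged:
By the outcome, as a careful person would: the job done as asked, in the order asked, and still so for the second after the job is handed in, while the arm keeps its last pose, push and grip.
It also fails if it takes over 64 s, if anything falls off the work surface, if the arm or the gripper's body presses on something with over 40 N, if the wrist force passes 120 N, or if a joint passes its speed limit or range.

## Working session

There is one attempt and no reset: what is moved stays moved. The work goes in short steps, Python scripts to look and compute and a tool call to move; the robot and the scene stay as the last step left them, time stands still between calls to the robot, and variables do not carry over. Pictures are saved under pics/ and viewed, at most 10 in all, crops included, and the job is handed in when it is done.

Besides the shell and the picture viewer there is one more tool, called after ">>>" by a JSON object that holds its "op" and its "data". step_arm: Moves the arm, as the interface text tells. Its arguments: {"type":"object","properties":{"plan":{"type":"array"},"newtons":{"type":"number"}},"required":["plan"]}

```bash
ls; mkdir -p pics
cat > h.py <<'E'
import numpy as np, cv2
from plant import r, eyes, workorder
from scipy.spatial.transform import Rotation as Ro
def T_tool(s=None):
    s=s or r.get_state(); T=np.eye(4); T[:3,:3]=Ro.from_euler('xyz',s['eef_rot'],degrees=True).as_matrix(); T[:3,3]=s['tcp_pos']; return T
def cam(name,T=None):
    m=eyes.camera_model(name)
    W=np.linalg.inv(m['world_to_cam']) if 'world_to_cam' in m else (T if T is not None else T_tool())@np.array(m['hand_eye'])
    f=210/np.tan(np.radians(m['fov_y']/2)); return dict(W=W,f=f,cx=m['cx'],cy=m['cy'],k=m['k1'])
def ray(c,u,v):
    d=np.array([(u-c['cx'])/c['f'],(v-c['cy'])/c['f']]); s=d.copy()
    for _ in range(30): s=d/(1+c['k']*(s@s))
    w=c['W'][:3,:3]@np.array([s[0],-s[1],-1.]); return c['W'][:3,3],w/np.linalg.norm(w)
def onz(c,u,v,z):
    o,d=ray(c,u,v); return o+d*(z-o[2])/d[2]
def proj(c,P):
    p=np.linalg.inv(c['W'])@np.append(P,1); s=np.array([p[0],-p[1]])/-p[2]; s=s*(1+c['k']*(s@s)); return s*c['f']+[c['cx'],c['cy']]
def tri(c1,p1,c2,p2):
    o1,d1=ray(c1,*p1);o2,d2=ray(c2,*p2)
    t=np.linalg.lstsq(np.c_[d1,-d2],o2-o1,rcond=None)[0]; a,b=o1+t[0]*d1,o2+t[1]*d2
    return (a+b)/2,np.linalg.norm(a-b)
def snap(name,fn):
    T=T_tool(); im=eyes.capture(name); cv2.imwrite(f'pics/{fn}.png',im[:,:,::-1]); np.save(f'pics/{fn}.npy',T); return im
E
python3 - <<'E'
from h import *
for n in('scene','top'): snap(n,n+'0'); c=cam(n); print(n,c['W'].round(3).tolist(),c['f'],c['k'])
s=r.get_state();print(s)
print(eyes.camera_model('wrist'))
E
```

```text
pics
scene [[0.667, -0.588, 0.458, 1.275], [0.745, 0.521, -0.415, -0.591], [0.006, 0.618, 0.786, 1.165], [0.0, 0.0, 0.0, 1.0]] 524.8817574063959 -0.15861832076850121
top [[0.02, 0.994, -0.111, 0.518], [-1.0, 0.019, -0.007, -0.026], [-0.005, 0.111, 0.994, 1.196], [0.0, 0.0, 0.0, 1.0]] 417.8413120532027 -0.04025273328290477
{'time_s': 0.1, 'joints': array([-5.07595490e+01,  2.05876215e+01,  6.42064328e-01, -1.85865730e-02,
       -7.01359169e+01, -1.65046612e+01]), 'qd': array([ 0.03230746, -0.05572071,  0.1473814 ,  0.01558742,  0.05702609,
        0.15578698]), 'joint_torque': array([-2.99257845e-04, -5.84163916e+01,  2.93750685e+01,  7.01546252e+00,
        1.01826258e-02, -7.49711035e-05]), 'tcp_pos': array([ 0.26067793, -0.6221846 ,  0.22573353]), 'eef_rot': array([ 1.79916918e+02, -6.39469766e-03, -1.57270533e+02]), 'contact_force': array([-0.27125525,  0.15950702, -0.44575708]), 'moment': array([ 0.00333879, -0.03016459, -0.00104176]), 'gripper_force': 0.0, 'gripper_width': 0.08780239390045536}
{'fov_y': 65.81126291590586, 'cx': 274.65454492812216, 'cy': 211.67580634128052, 'k1': -0.005905358029771716, 'hand_eye': array([[ 6.59805583e-04,  9.52440269e-01,  3.04724628e-01,
         8.21457424e-02],
       [ 9.99999536e-01, -8.42108850e-04,  4.66825090e-04,
         4.34986119e-04],
       [ 7.01234320e-04,  3.04724179e-01, -9.52440383e-01,
        -1.58166518e-01],
       [ 0.00000000e+00,  0.00000000e+00,  0.00000000e+00,
         1.00000000e+00]])}
```

View pics/scene0.png

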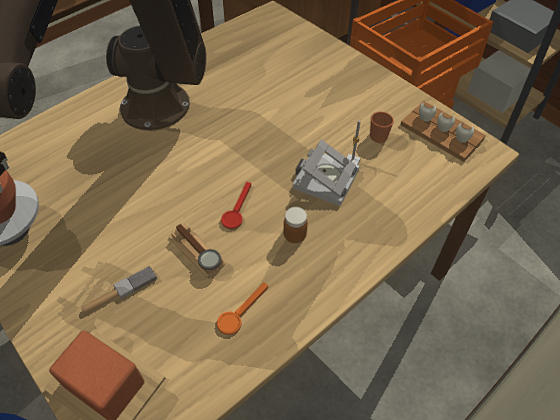

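View pics/top0.png

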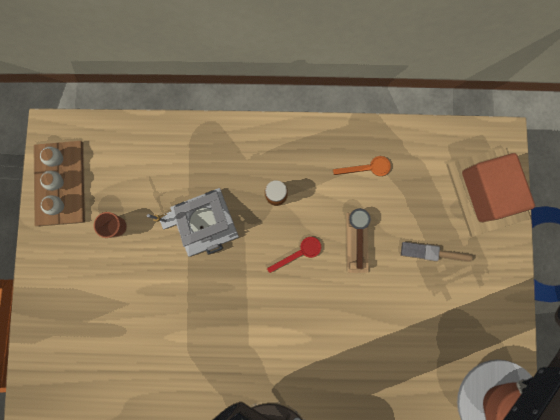

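The scene view shows the steel loupe on its rest (lens 209,260), the holder with its open lid (325,175), gauge post (357,145), jar (295,225), cup (381,126) and brush (120,290). In the top view the loupe's lens is at (360,219), the holder at (205,222), and the post near (160,217). Three things could be taken for the loupe: steel lens with dark handle (360,219), red (311,247), orange (381,167). I choose the steel one and check it in a close crop.

Run:
```python
import cv2,numpy as np
a=cv2.imread('pics/top0.png');b=cv2.imread('pics/scene0.png')
z=lambda im,x,y,w,h,s:cv2.resize(im[y:y+h,x:x+w],None,fx=s,fy=s,interpolation=cv2.INTER_CUBIC)
A=z(a,140,180,110,80,3.6364);B=z(b,280,115,110,100,3.6364);C=z(a,330,200,110,80,3.6364);D=z(b,155,205,80,75,3.6364)
o=np.zeros((600,800,3),np.uint8)
for im,x,y in((A,0,0),(C,400,0),(B[:309],0,291),(D,400,291)): o[y:y+im.shape[0],x:x+im.shape[1]]=im[:600-y,:800-x]
cv2.imwrite('pics/crop1.png',o)
```

```text
(no output)
```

View pics/crop1.png

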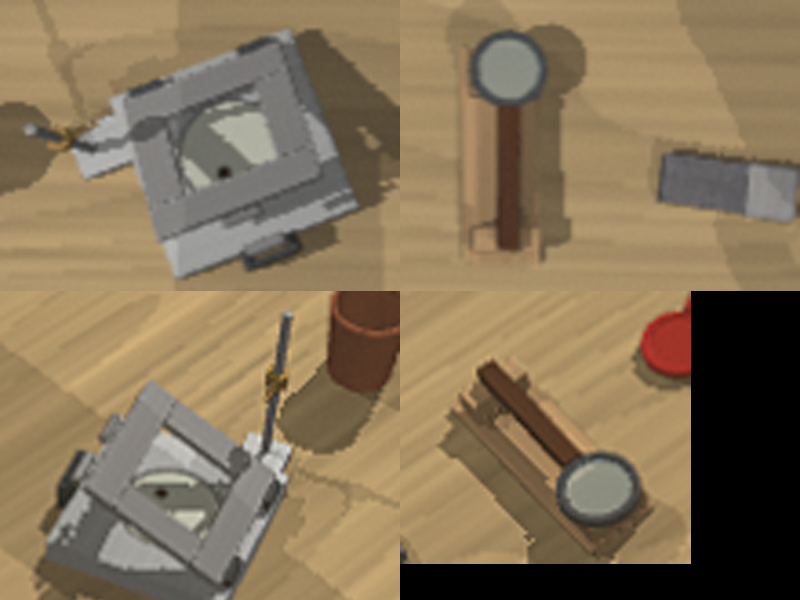

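Run:
```python
from h import *
t,s=cam('top'),cam('scene')
f=lambda *a:np.round(a[0],4)
print('spot',f(onz(t,201.3,227.3,.024)),f(onz(s,324.3,170.3,.024)),tri(t,(201.3,227.3),s,(324.3,170.3)))
print('lens',f(onz(t,359.7,218.7,.037)),f(onz(s,155+(598-400)/3.636,205+(488-291)/3.636,.037)))
print('hend',f(onz(t,359.7,267.5,.037)),f(onz(s,155+(487-400)/3.636,205+(370-291)/3.636,.037)))
sc=lambda x,y:(280+x/3.636,115+(y-291)/3.636)
tc=lambda x,y:(140+x/3.636,180+y/3.636)
print('posttop',tri(t,tc(28,128),s,sc(288,315)))
print('collar',tri(t,tc(63,138),s,sc(275,383)))
print('platecorner top', onz(t,*tc(357,207),.022),onz(t,*tc(172,243),.022))
print('catch',onz(t,*tc(272,243),.037))
print('lid front corners',tri(t,tc(165,238),s,sc(90,478)),tri(t,tc(320,172),s,sc(220,580)))
print('lid L/R hinge',onz(t,*tc(120,97),.03),onz(t,*tc(292,35),.03))
print('jar',onz(t,276,190,.085),'cup',onz(t,108,225,.075))
```

```text
spot [0.5972 0.2036 0.024 ] [0.6007 0.203  0.024 ] (array([0.59795482, 0.20508954, 0.01995964]), np.float64(0.0016421622856206482))
lens [ 0.6289 -0.2398  0.037 ] [ 0.6302 -0.2392  0.037 ]
hend [ 0.4939 -0.2397  0.037 ] [ 0.4948 -0.2386  0.037 ]
posttop (array([0.61570153, 0.31319983, 0.16063615]), np.float64(0.00044658904809750526))
collar (array([0.61571847, 0.3105649 , 0.08833404]), np.float64(0.0007367140722611358))
platecorner top [0.57227777 0.09894091 0.022     ] [0.54156465 0.24131102 0.022     ]
catch [0.54286776 0.16137327 0.037     ]
lid front corners (array([ 0.53052964,  0.23336   , -0.0284034 ]), np.float64(0.058495385536076985)) (array([ 0.63631357,  0.17242606, -0.03590008]), np.float64(0.0978659474083008))
lid L/R hinge [0.65344441 0.28502176 0.03      ] [0.70455882 0.15286025 0.03      ]
jar [ 0.6975394  -0.00570931  0.085     ] cup [0.59479881 0.44850508 0.075     ]
```

Run:
```python
from h import *
t,s=cam('top'),cam('scene')
sc=lambda x,y:(280+x/3.636,115+(y-291)/3.636)
tc=lambda x,y:(140+x/3.636,180+y/3.636)
a,ea=tri(t,tc(165,238),s,sc(155,382));b,eb=tri(t,tc(320,172),s,sc(90,480))
print(a,ea,b,eb,np.linalg.norm(a-b)); y=(a-b)[:2];yaw=np.arctan2(-y[0],y[1]);print('yaw',np.degrees(yaw))
for yw in (yaw,np.radians(21)):
    R=Ro.from_euler('z',yw).as_matrix(); O=np.array([.6157,.312,0])-R@[.045,.103,0]
    h=O+R@[.069,0,.026]; m=(a+b)/2
    v=R.T@(m-h); print('O',O,'v',v,np.linalg.norm(v),'ang',np.arctan2(v[2],-v[0]),'spot loc',R.T@(np.array([.599,.2035,0])-O))
```

```text
[0.54694739 0.23646558 0.08520471] 0.010299232203052676 [0.59544097 0.1211801  0.09269594] 0.004909252938884801 0.1252936075217985
yaw 22.8135272691468
O [0.6141568  0.19960953 0.        ] v [-0.11666141 -0.00250254  0.06295033] 0.1325854100772669 ang 0.49482238604892365 spot loc [-0.01246264  0.00946292  0.        ]
O [0.61060078 0.19971466 0.        ] v [-0.11327619 -0.00538213  0.06295033] 0.129704299616845 ang 0.5072274211829452 spot loc [-0.00947372  0.00769127  0.        ]
```

The crop confirms the choice: grey lens with a dark wooden handle on the rest, about 135 mm from lens centre to handle end as expected. The lid is open about 0.5 rad and the holder's yaw is about 22°, so the tool is already lined up with it. Moving to a viewing pose with the fingers shut.

>>> {"op": "step_arm", "data": {"plan": [[-0.776,0.776,0,0,0],[-0.776,0.776,0,0,0],[-0.776,0.776,0,0,0],[-0.776,0.776,0,0,0],[-0.776,0.776,0,0,0],[-0.776,0.776,0,0,0],[-0.776,0.776,0,0,0],[-0.776,0.776,0,0,0]], "newtons": 20}}

```text
time_s: 0.77
tcp_pos: [0.3659, -0.3651, 0.2269]
eef_rot: [180.0, 0.1, -157.1]
contact_force: [-0.4, -0.3, -0.7]
gripper_width: 0.0396
gripper_force: 0.0
```

>>> {"op": "step_arm", "data": {"plan": [[-0.776,0.776,0,0,0],[-0.776,0.776,0,0,0],[-0.776,0.776,0,0,0],[-0.776,0.776,0,0,0],[-0.776,0.776,0,0,0],[-0.776,0.776,0,0,0],[-0.776,0.776,0,0,0],[-0.776,0.776,0,0,0]]}}

```text
time_s: 1.43
tcp_pos: [0.4703, -0.1115, 0.2264]
eef_rot: [180.0, 0.0, -157.1]
contact_force: [0.6, -0.4, 0.1]
gripper_width: 0.0006
gripper_force: 0.0
```

>>> {"op": "step_arm", "data": {"plan": [[-0.776,0.776,0,0,0],[-0.776,0.776,0,0,0],[-0.776,0.776,0,0,0],[-0.776,0.776,0,0,0],[-0.776,0.776,0,0,0],[-0.776,0.776,0,0,0],[-0.776,0.776,0,0,0],[-0.776,0.776,0,0,0],[-0.776,0.776,0,0,0],[-0.776,0.776,0,0,0]]}}

```text
time_s: 2.27
tcp_pos: [0.5724, 0.1384, 0.2259]
eef_rot: [-180.0, -0.1, -157.3]
contact_force: [-0.3, -0.4, -0.8]
gripper_width: 0.0003
gripper_force: 0.0
```

Run:
```python
from h import *
print(T_tool()); snap('wrist','w1'); print(r.get_state()['time_s'],r.get_state()['joints'])
```

```text
[[-9.22368015e-01 -3.86310252e-01 -1.27842585e-03  5.72391033e-01]
 [-3.86309647e-01  9.22368888e-01 -7.00465267e-04  1.38421102e-01]
 [ 1.44977714e-03 -1.52218520e-04 -9.99998937e-01  2.25943993e-01]
 [ 0.00000000e+00  0.00000000e+00  0.00000000e+00  1.00000000e+00]]
2.3167 [ 3.25719297e+01  1.25299718e+01 -1.05495884e+01 -4.48252228e-03
 -6.69682606e+01 -9.98790615e+01]
```

View pics/w1.png

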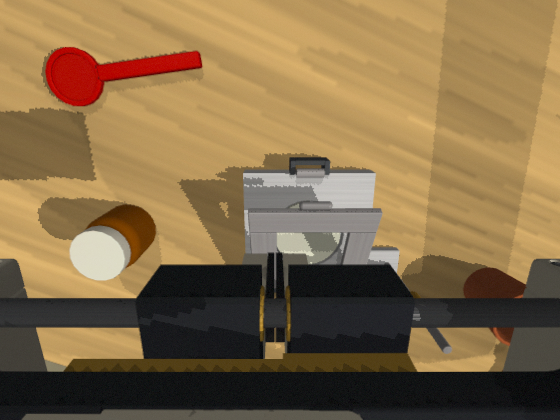

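The wrist view shows the holder square-on: catch at (309,163), front plate corners (243,172) and (375,172), lid front edge at row 210, jar at (100,250). The fingers hide the pointer, so I'll look for that later from further over.

Run:
```python
from h import *
T=np.load('pics/w1.npy'); c=cam('wrist',T)
a,b=onz(c,243,172,.022),onz(c,375,172,.022); print(a,b,np.linalg.norm(a-b))
y=(b-a)[:2];yw=np.arctan2(-y[0],y[1]);R=Ro.from_euler('z',yw).as_matrix()
O=(a+b)/2+R@[.075,0,0];O[2]=0;print(np.degrees(yw),O)
l,m=onz(c,249,209,.089),onz(c,381,209,.089); print(R.T@(l-O),R.T@(m-O))
for p in ([-.042,0,.11],[-.042,0,.06],[-.05,0,.03]):
  P=O+R@p; d=T[:3,:3].T@(P-T[:3,3]); print(P,(d/.25).round(3))
```

```text
[0.57363149 0.10045162 0.022     ] [0.51598671 0.23771044 0.022     ] 0.14887210573617754
22.781015112010344 [0.61395846 0.19812179 0.        ]
[-0.05204786 -0.06311953  0.089     ] [-0.05204294  0.06260441  0.089     ]
[0.57523482 0.18185896 0.11      ] [-0.078  0.156  0.464]
[0.57523482 0.18185896 0.06      ] [-0.079  0.156  0.664]
[0.56785889 0.17876128 0.03      ] [-0.047  0.156  0.784]
```

>>> {"op": "step_arm", "data": {"plan": [[-0.078,0.156,0.1,0,0],[-0.078,0.156,0.2,0,0],[-0.078,0.156,0.3,0,0],[-0.078,0.156,0.4,0,0],[-0.078,0.156,0.45,0,0],[-0.078,0.156,0.5,0,0],[-0.076,0.156,0.55,0,0],[-0.07,0.156,0.6,0,0],[-0.065,0.156,0.63,0,0],[-0.06,0.156,0.66,0,0],[-0.06,0.156,0.66,0,0]]}}

```text
time_s: 3.23
tcp_pos: [0.5707, 0.1798, 0.0606]
eef_rot: [-180.0, -0.1, -157.3]
contact_force: [0.5, -0.8, -1.0]
gripper_width: 0.0005
gripper_force: 0.0
```

>>> {"op": "step_arm", "data": {"plan": [[0,0,0.03,0,0],[0.004,0,0.05,0,0],[0.007,0,0.07,0,0],[0.01,0,0.085,0,0],[0.012,0,0.1,0,0],[0.012,0,0.11,0,0],[0.012,0,0.115,0,0],[0.012,0,0.12,0,0],[0.012,0,0.12,0,0]]}}

```text
time_s: 3.98
tcp_pos: [0.5687, 0.1799, 0.0314]
eef_rot: [180.0, 0.0, -157.3]
contact_force: [0.1, -0.0, -0.7]
gripper_width: 0.0003
gripper_force: 0.3
```

>>> {"op": "step_arm", "data": {"plan": [[0,0,0.004,0,0],[0,0,0.008,0,0],[0,0,0.012,0,0],[0,0,0.012,0,0]]}}

```text
time_s: 4.32
tcp_pos: [0.5687, 0.1798, 0.0299]
eef_rot: [-180.0, 0.0, -157.2]
contact_force: [-5.3, -1.9, 14.4]
gripper_width: 0.0004
gripper_force: 7.3
```

>>> {"op": "step_arm", "data": {"plan": [[0,0,-0.15,0,0],[0,0,-0.3,0,0],[0,0,-0.45,0,0],[0,0,-0.6,0,0],[-0.1,0,-0.72,0,0],[-0.2,0,-0.8,0,0],[-0.3,0,-0.82,0,0],[-0.416,0,-0.82,0,0],[-0.416,0,-0.82,0,0],[-0.416,0,-0.82,0,0]]}}

```text
time_s: 5.15
tcp_pos: [0.6651, 0.2202, 0.2317]
eef_rot: [-180.0, -0.1, -157.3]
contact_force: [0.4, 0.6, -1.0]
gripper_width: 0.0006
gripper_force: 0.0
```

Run:
```python
from h import *
snap('wrist','w2'); snap('scene','scene2');print(T_tool()[:3,3])
```

```text
[0.66408117 0.21971872 0.23260615]
```

>>> {"op": "step_arm", "data": {"plan": [[0,-0.13,0,0,0],[0,-0.26,0,0,0],[0,-0.4,0,0,0],[0,-0.4,0,0,0],[0,-0.4,0,0,0]]}}

```text
time_s: 5.67
tcp_pos: [0.703, 0.1256, 0.2337]
eef_rot: [180.0, -0.0, -157.4]
contact_force: [0.3, -0.3, 0.1]
gripper_width: 0.0004
gripper_force: 0.0
```

Run:
```python
from h import *
snap('wrist','w3');print(T_tool()[:3,3])
a,b=cv2.imread('pics/w2.png'),cv2.imread('pics/w3.png')
z=lambda im:cv2.resize(im[20:300,180:560],None,fx=2.1,fy=2.1)[:, :]
o=np.vstack([cv2.resize(a[30:280,160:520],(800,556))[:300+256]]) 
cv2.imwrite('pics/c2.png',cv2.resize(a[30:290,180:526],(798,600)));cv2.imwrite('pics/c3.png',cv2.resize(b[30:290,210:556],(798,600)))
```

```text
[0.70275193 0.12681982 0.23373825]
```

View pics/c2.png

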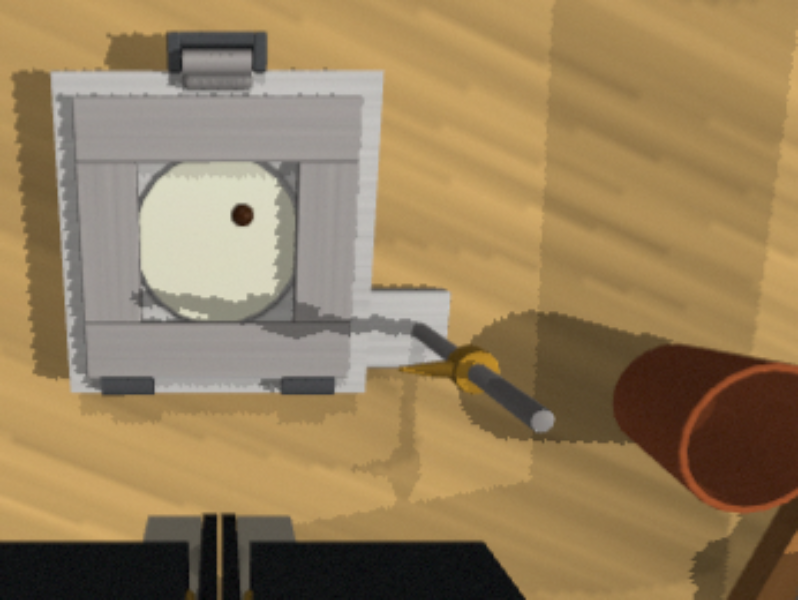

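View pics/c3.png

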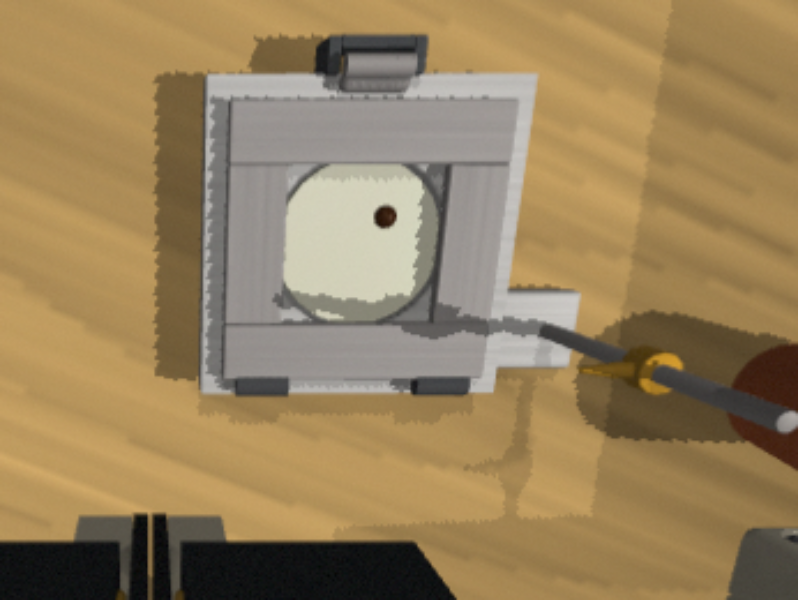

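The lid lies flat and shut. In the crops, the blister is at (242,214) and (385,216), and the needle tip at (402,370) and (580,370). The post top is at (542,421) and (787,421).

Run:
```python
from h import *
k=346/798
T2,T3=np.load('pics/w2.npy'),np.load('pics/w3.npy');a,b=cam('wrist',T2),cam('wrist',T3)
p2=lambda x,y:(180+x*k-.3,30+y*k-.3); p3=lambda x,y:(210+x*k-.3,30+y*k-.3)
O=np.array([.614,.198,0]);R=Ro.from_euler('z',22.8,degrees=True).as_matrix()
for n,x,y in(('spot',(242,214),(385,216)),('tip',(402,370),(580,370)),('posttop',(542,421),(787,421)),('plateFL',(52,72),(208,74)),('plateFR',(383,72),(537,74)),('plateBL',(72,392),(202,393))):
    P,e=tri(a,p2(*x),b,p3(*y)); print(n,P.round(4),'err',e.round(4),'loc',(R.T@(P-O)).round(4))
for z in[.024]: print(onz(a,*p2(242,214),z),onz(b,*p3(385,216),z))
# tip from each ray: intersect with local x=.045 plane / y=.073
for c,p in((a,p2(402,370)),(b,p3(580,370))):
    o,d=ray(c,*p);n=R[:,1];t=(.073-n@(o-O))/(n@d);print('tip on y=73',R.T@(o+t*d-O))
for n in 'w2','w3':
    im=cv2.cvtColor(cv2.imread(f'pics/{n}.png'),cv2.COLOR_BGR2HSV)
    m=cv2.inRange(im,(18,150,100),(30,255,255)); m[:,:330]=0;m[270:]=0; q,l,st,ce=cv2.connectedComponentsWithStats(m); i=1+st[1:,4].argmax() if q>1 else 0;print(n,st[i])
```

```text
spot [0.5987 0.2045 0.0208] err 0.0 loc [-0.0116  0.012   0.0208]
tip [0.6276 0.2854 0.0942] err 0.0005 loc [0.0465 0.0753 0.0942]
posttop [0.6162 0.3109 0.1646] err 0.0004 loc [0.0458 0.1032 0.1646]
plateFL [0.5747 0.101  0.0217] err 0.0005 loc [-0.0738 -0.0742  0.0217]
plateFR [0.5171 0.2385 0.0219] err 0.0003 loc [-0.0736  0.0749  0.0219]
plateBL [0.7129 0.1591 0.0213] err 0.0 loc [ 0.076  -0.0742  0.0213]
[0.59856092 0.20437704 0.024     ] [0.59890471 0.2035742  0.024     ]
tip on y=73 [0.04440885 0.073      0.10350622]
tip on y=73 [0.04524943 0.073      0.09805767]
w2 [378 181  19  20 173]
w3 [487 182  20  20 176]
```

Plate, post and blister agree to about 1 mm, with the blister 16.7 mm off centre. The tip's height is uncertain by about 5 mm, so I'll take a low, close pair of views of it.

>>> {"op": "step_arm", "data": {"plan": [[-0.15,0,0,0,0],[-0.292,0.1,0,0,0],[-0.292,0.25,0.1,0,0],[-0.292,0.4,0.25,0,0],[-0.292,0.4,0.4,0,0],[-0.292,0.4,0.52,0,0],[-0.292,0.4,0.6,0,0],[-0.292,0.4,0.6,0,0],[-0.292,0.4,0.6,0,0]]}}

```text
time_s: 6.47
tcp_pos: [0.7309, 0.2489, 0.083]
eef_rot: [-180.0, -0.1, -157.2]
contact_force: [0.4, 0.3, 0.9]
gripper_width: 0.0007
gripper_force: 0.0
```

Run:
```python
from h import *
snap('wrist','w4');print(T_tool()[:3,3])
```

```text
[0.7323516  0.24913674 0.0852293 ]
```

>>> {"op": "step_arm", "data": {"plan": [[0,0.12,0,0,0],[0,0.24,0,0,0],[0,0.28,0,0,0],[0,0.28,0,0,0],[0,0.28,0,0,0]]}}

```text
time_s: 6.93
tcp_pos: [0.7057, 0.314, 0.0864]
eef_rot: [180.0, 0.2, -157.2]
contact_force: [0.5, -1.3, 0.5]
gripper_width: 0.0007
gripper_force: 0.0
```

Run:
```python
from h import *
snap('wrist','w5');print(T_tool()[:3,3])
O=np.array([.614,.198,0]);R=Ro.from_euler('z',22.8,degrees=True).as_matrix()
out=[]
for n in('w4','w5'):
    c=cam('wrist',np.load(f'pics/{n}.npy')); u,v=proj(c,O+R@[.0455,.085,.098]); print(n,u,v)
    im=cv2.imread(f'pics/{n}.png'); x,y=int(np.clip(u-66,0,427)),int(np.clip(v-66,0,220)); print(x,y)
    out.append(cv2.resize(im[y:y+200,x:x+133],(399,600),interpolation=cv2.INTER_CUBIC))
cv2.imwrite('pics/c45.png',np.hstack(out))
```

```text
[0.70574237 0.31304681 0.08586568]
w4 471.58990983390066 108.56885317867814
405 42
w5 305.8043330174828 103.68032832278575
239 37
```

View pics/c45.png

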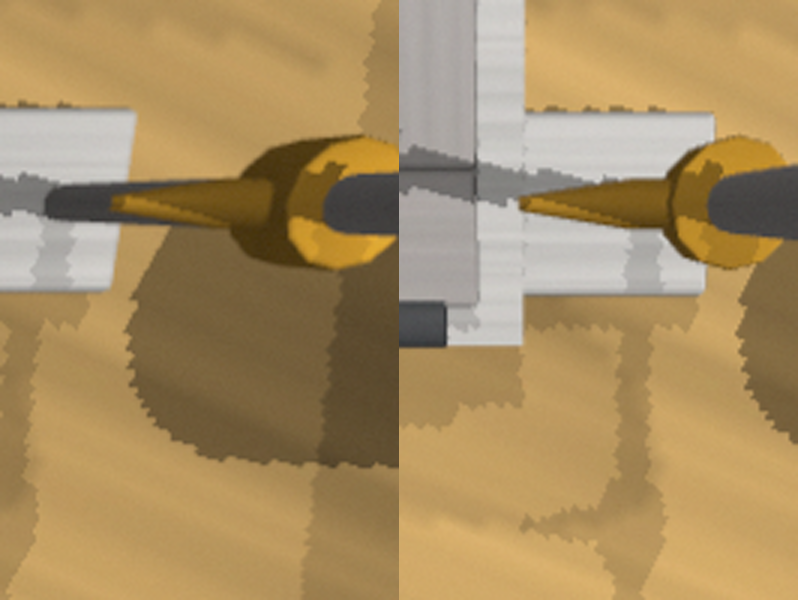

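The needle tip is at (112,204) in the left crop and (121,203) in the right one.

Run:
```python
from h import *
O=np.array([.614,.198,0]);R=Ro.from_euler('z',22.8,degrees=True).as_matrix()
a,b=(cam('wrist',np.load(f'pics/{n}.npy')) for n in('w4','w5'))
p,q=(405+112/3-.3,42+204/3-.3),(239+121/3-.3,37+203/3-.3)
P,e=tri(a,p,b,q);print(P,e,R.T@(P-O))
for c,x in((a,p),(b,q)):
    o,d=ray(c,*x);n=R[:,1];t=(.0735-n@(o-O))/(n@d);print('tip on y=73.5',R.T@(o+t*d-O))
T=T_tool();g=np.array([.559,-.2395,.15]);print(T[:3,3],(T[:3,:3].T@(g-T[:3,3])/.25).round(3), r.get_state()['time_s'])
```

```text
[0.62779453 0.28360505 0.09597683] 0.0002180996393026854 [0.04588996 0.07357054 0.09597683]
tip on y=73.5 [0.04599872 0.0735     0.09611596]
tip on y=73.5 [0.04581621 0.0735     0.1016828 ]
[0.70574237 0.31304681 0.08586568] [ 1.396 -1.811 -0.261] 6.9833
```

The tip is at local (46, 73.6) mm, matching the given (45, 73), with height about 96 mm. Now up and over to the loupe, turning so that the camera ends up on the lens side.

>>> {"op": "step_arm", "data": {"plan": [[0,0,-0.15,0,0],[0,0,-0.3,0,0],[0,0,-0.45,0,0],[0,0,-0.6,0,0],[0.1,-0.13,-0.6,-0.1,87],[0.2,-0.26,-0.6,-0.2,87],[0.32,-0.4,-0.6,-0.3,87],[0.44,-0.55,-0.6,-0.42,87],[0.56,-0.7,-0.6,-0.54,87],[0.68,-0.85,-0.6,-0.66,87],[0.8,-1,-0.6,-0.75,87],[0.8,-1,-0.6,-0.8,87]]}}

```text
time_s: 7.98
tcp_pos: [0.6158, 0.0007, 0.235]
eef_rot: [-179.9, 0.0, -109.1]
contact_force: [-0.4, 0.7, 0.2]
gripper_width: 0.0483
gripper_force: 0.0
```

>>> {"op": "step_arm", "data": {"plan": [[0.12,-0.01,0,-0.1,87],[0.24,-0.02,0,-0.2,87],[0.36,-0.04,0,-0.3,87],[0.48,-0.05,0,-0.4,87],[0.6,-0.06,0,-0.5,87],[0.72,-0.07,0,-0.6,87],[0.84,-0.08,0,-0.7,87],[0.95,-0.1,0,-0.8,87],[1,-0.1,0,-0.9,87],[1,-0.1,0,-0.9,87],[1,-0.1,0,-0.9,87]]}}

```text
time_s: 8.9
tcp_pos: [0.5576, -0.241, 0.2343]
eef_rot: [-180.0, -0.0, -55.6]
contact_force: [0.6, 0.3, -0.5]
gripper_width: 0.087
gripper_force: 0.0
```

Run:
```python
from h import *
s=r.get_state();T=T_tool(s);g=np.array([.559,-.2395,.15]);print(s['time_s'],s['eef_rot'],s['joints'].round(1),T[:3,3],(T[:3,:3].T@(g-T[:3,3])/.25).round(3))
```

```text
8.9 [-1.79953180e+02 -4.29957603e-02 -5.55540814e+01] [ -5.   13.9  -7.6   0.  -68.4  39.4] [ 0.55757878 -0.24100665  0.23431263] [-0.002 -0.008  0.337]
```

>>> {"op": "step_arm", "data": {"plan": [[0,0,0.05,-0.12,87],[0,0,0.1,-0.24,87],[0,0,0.15,-0.36,87],[0,0,0.2,-0.48,87],[0,0,0.25,-0.6,87],[0,0,0.3,-0.72,87],[0,0,0.33,-0.83,87],[0,0,0.33,-0.926,87],[0,0,0.33,-0.926,87],[0,0,0.33,-0.926,87]]}}

```text
time_s: 9.73
tcp_pos: [0.5586, -0.239, 0.1516]
eef_rot: [180.0, -0.0, 0.0]
contact_force: [0.6, 0.7, 0.2]
gripper_width: 0.0871
gripper_force: 0.0
```

Run:
```python
from h import *
snap('wrist','w6');print(T_tool()[:3,3],r.get_state()['eef_rot'])
```

```text
[ 0.5586188  -0.239073    0.15170669] [ 1.79988034e+02 -5.66872194e-02  4.27328918e-02]
```

View pics/w6.png

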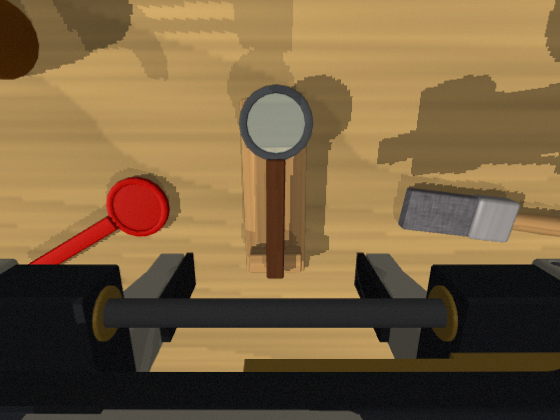

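The steel loupe is between the open fingers: lens centre (276,122), handle end (275,277), handle straight down the picture. The red decoy (138,206) and the brush (405,210) lie clear of the fingers.

Run:
```python
from h import *
T=np.load('pics/w6.npy');c=cam('wrist',T)
im=cv2.imread('pics/w6.png');g=cv2.medianBlur(cv2.cvtColor(im,6),3)
print(cv2.HoughCircles(g,3,1,100,param1=100,param2=20,minRadius=25,maxRadius=45))
L=onz(c,276,122,.041);E=onz(c,275,277,.044);print(L,E,np.linalg.norm(L-E))
hsv=cv2.cvtColor(im,40);m=(g<75)&(hsv[:,:,2]<90);rows=[];
for v in range(170,260,15):
    x=np.where(m[v,250:300])[0]+250; rows.append((v,x.min(),x.max())); 
print(rows)
for v,a,b in rows: print(onz(c,(a+b)/2,v,.044)[:2], onz(c,a,v,.044)[1]-onz(c,b+1,v,.044)[1])
T=T_tool();G=L+[-.07,0,0];G[2]=.018;print((T[:3,:3].T@(G-T[:3,3])/.25).round(3))
```

```text
[[[275.5 122.5  28.8]
  [133.5 205.5  28.5]]]
[ 0.63157354 -0.23947156  0.041     ] [ 0.49431594 -0.23891017  0.044     ] 0.1372915272004112
[(170, np.int64(267), np.int64(284)), (185, np.int64(267), np.int64(284)), (200, np.int64(267), np.int64(284)), (215, np.int64(267), np.int64(284)), (230, np.int64(267), np.int64(284)), (245, np.int64(260), np.int64(295))]
[ 0.59342645 -0.23914736] 0.014865852085339443
[ 0.58075535 -0.23917571] 0.015078347849918794
[ 0.56771702 -0.2392049 ] 0.015297388412497337
[ 0.55429422 -0.23923496] 0.015523279700708131
[ 0.54046863 -0.23926595] 0.015756347137916182
[ 0.52622271 -0.24107534] 0.03199471140381757
[0.011 0.001 0.535]
```

>>> {"op": "step_arm", "data": {"plan": [[0.011,0,0.12,0,87],[0.011,0,0.24,0,87],[0.011,0,0.36,0,87],[0.011,0,0.45,0,87],[0.011,0,0.51,0,87],[0.011,0,0.532,0,87],[0.011,0,0.532,0,87]]}}

```text
time_s: 10.37
tcp_pos: [0.5604, -0.2392, 0.0171]
eef_rot: [-180.0, 0.1, 0.2]
contact_force: [0.0, 0.8, 0.6]
gripper_width: 0.0866
gripper_force: 0.0
```

>>> {"op": "step_arm", "data": {"plan": [[0,0,0,0,30],[0,0,0,0,30],[0,0,0,0,30],[0,0,0,0,30],[0,0,0,0,30],[0,0,0,0,8],[0,0,0,0,8],[0,0,0,0,8],[0,0,0,0,8],[0,0,0,0,8],[0,0,0,0,8],[0,0,0,0,8]], "newtons": 30}}

```text
time_s: 11.37
tcp_pos: [0.5609, -0.2394, 0.018]
eef_rot: [180.0, 0.0, 0.3]
contact_force: [-0.5, 0.7, 0.5]
gripper_width: 0.0156
gripper_force: 30.0
```

>>> {"op": "step_arm", "data": {"plan": [[0,0,-0.02,0,8],[0,0,-0.05,0,8],[0,0,-0.1,0,8],[0,0,-0.17,0,8],[0,0,-0.26,0,8],[0,0,-0.36,0,8],[0,0,-0.46,0,8],[0,0,-0.55,0,8],[0,0,-0.62,0,8],[0,0,-0.66,0,8],[0,0,-0.66,0,8],[0,0,-0.66,0,8]]}}

```text
time_s: 12.37
tcp_pos: [0.5607, -0.2392, 0.1831]
eef_rot: [-180.0, -0.0, 0.3]
contact_force: [-1.0, -0.2, -0.8]
gripper_width: 0.0158
gripper_force: 30.0
```

Run:
```python
from h import *
im=snap('wrist','w7');T=T_tool();s=r.get_state();print(T[:3,3],s['eef_rot'],s['gripper_width'],s['gripper_force'])
```

```text
[ 0.56025297 -0.23911795  0.18212139] [-1.79962543e+02  6.30962814e-02  2.77458032e-01] 0.016000357979645677 29.978304505348206
```

View pics/w7.png

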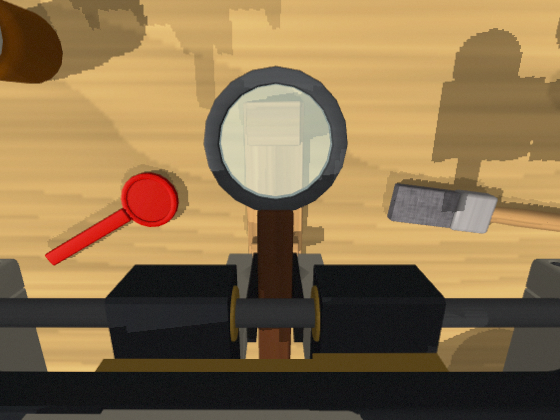

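The loupe is held: lens centre near (276,138), rim from 205 to 347 across, and the table shows through the glass.

```bash
cat > lens.py <<'E'
from h import *
def lens(fn,x0=195,x1=357,y0=55,y1=212):
    c=cam('wrist',np.eye(4)); im=cv2.imread(f'pics/{fn}.png');h=cv2.cvtColor(im,40)
    m=((h[:,:,2]<110)&(h[:,:,1]<90)).astype(np.uint8);k=np.zeros_like(m);k[y0:y1,x0:x1]=1;m*=k
    cs,_=cv2.findContours(m,0,1);q=cv2.convexHull(max(cs,key=cv2.contourArea));q=q[q[:,0,1]<y1-10]
    # rim outer: cast on tool plane at top face of lens, fit circle
    for z in(-.023,-.019):
        P=np.array([onz(c,*p[0],z)[:2] for p in q]); A=np.c_[2*P,np.ones(len(P))]; s=np.linalg.lstsq(A,(P**2).sum(1),rcond=None)[0]
        rad=np.sqrt(s[2]+s[0]**2+s[1]**2); print('plane',z,'centre',s[:2].round(4),'R',rad.round(4))
    e=cv2.fitEllipse(q);print('ellipse',e)
    t=np.linspace(0,2*np.pi,60); pr=np.array([proj(c,[.07+.03*np.cos(a),.03*np.sin(a),-.023]) for a in t],np.float32)
    print('expected',cv2.fitEllipse(pr))
E
python3 -c "
from lens import *
lens('w7')"
```

```text
plane -0.023 centre [ 0.0696 -0.0004] R 0.0292
plane -0.019 centre [ 0.0691 -0.0004] R 0.0301
ellipse ((275.2654113769531, 138.99810791015625), (142.73472595214844, 145.22341918945312), 179.71499633789062)
expected ((276.1562194824219, 137.62571716308594), (146.80215454101562, 149.60540771484375), 2.1859941482543945)
```

Run:
```python
from h import *
for fn,y1,zs,T in(('w6',160,(.041,.037,.033),np.load('pics/w6.npy')),('w7',212,(-.023,-.019,-.015),np.eye(4))):
    c=cam('wrist',T); im=cv2.imread(f'pics/{fn}.png');h=cv2.cvtColor(im,40)
    m=((h[:,:,2]<110)&(h[:,:,1]<90)).astype(np.uint8);k=np.zeros_like(m);k[50:y1,195 if fn=='w7' else 230:357 if fn=='w7' else 318]=1;m*=k
    cs,_=cv2.findContours(m,0,1);q=cv2.convexHull(max(cs,key=cv2.contourArea));q=q[q[:,0,1]<y1-10].astype(float)
    g=q.mean(0);q=q+0.5*(q-g)/np.linalg.norm(q-g,axis=2,keepdims=True)
    for z in zs:
        P=np.array([onz(c,*p[0],z)[:2] for p in q]); A=np.c_[2*P,np.ones(len(P))]; s=np.linalg.lstsq(A,(P**2).sum(1),rcond=None)[0]
        print(fn,z,s[:2].round(4),'R',np.sqrt(s[2]+s[:2]@s[:2]).round(4), 'xr',np.ptp(P[:,0]),'yr',np.ptp(P[:,1]))
    if fn=='w7':
        # handle width along length in tool frame top face z=-.026
        g=cv2.cvtColor(im,6)
        for v in(215,225,235,245,255):
            row=h[v,240:315]; x=np.where((row[:,2]<110)&((row[:,0]<15)|(row[:,0]>170))&(row[:,1]>90))[0]+240
            a,b=onz(c,x.min()-.5,v,-.026),onz(c,x.max()+.5,v,-.026);print(v,x.min(),x.max(),a[0].round(4),abs(a[1]-b[1]).round(5),((a+b)/2)[1].round(4))
```

```text
w6 0.041 [ 0.6303 -0.2391] R 0.0298 xr 0.04646336468268164 yr 0.05930253679504094
w6 0.037 [ 0.6301 -0.2391] R 0.0302 xr 0.04715477072075169 yr 0.060184998327755534
w6 0.033 [ 0.6299 -0.2391] R 0.0306 xr 0.047846176758821524 yr 0.06106745986047013
w7 -0.023 [ 0.0695 -0.0004] R 0.0294 xr 0.05362546497739061 yr 0.058773153706621714
w7 -0.019 [ 0.0691 -0.0004] R 0.0303 xr 0.05521240171403531 yr 0.0605124258375921
w7 -0.015 [ 0.0687 -0.0003] R 0.0311 xr 0.05679933845068001 yr 0.062251697968562475
215 258 292 0.0398 0.01501 -0.0005
225 258 292 0.0352 0.01516 -0.0004
235 258 293 0.0306 0.01575 -0.0002
245 258 292 0.0258 0.01547 -0.0004
255 257 292 0.021 0.01608 -0.0007
```

>>> {"op": "step_arm", "data": {"plan": [[-0.005,-0.04,0,0,8],[-0.01,-0.12,0,0,8],[-0.015,-0.22,0,0,8],[-0.02,-0.32,0,0,8],[-0.03,-0.42,0,0,8],[-0.035,-0.52,0,0,8],[-0.04,-0.62,0,0,8],[-0.05,-0.72,0,0,8],[-0.055,-0.8,0,0,8],[-0.06,-0.86,0,0,8],[-0.062,-0.886,0,0,8],[-0.062,-0.886,0,0,8]]}}

```text
time_s: 13.42
tcp_pos: [0.5436, -0.0166, 0.1821]
eef_rot: [180.0, 0.1, 0.4]
contact_force: [0.5, -0.8, -1.8]
gripper_width: 0.0158
gripper_force: 30.0
```

>>> {"op": "step_arm", "data": {"plan": [[-0.005,-0.04,0,0,8],[-0.01,-0.12,0,0,8],[-0.015,-0.22,0,0,8],[-0.02,-0.32,0,0,8],[-0.03,-0.42,0,0,8],[-0.035,-0.52,0,0,8],[-0.04,-0.62,0,0,8],[-0.05,-0.72,0,0,8],[-0.055,-0.8,0,0,8],[-0.06,-0.86,0,0,8],[-0.062,-0.886,0,0,8],[-0.062,-0.886,0,0,8]]}}

```text
time_s: 14.42
tcp_pos: [0.5275, 0.2042, 0.1826]
eef_rot: [180.0, 0.0, 0.3]
contact_force: [-0.4, -0.3, -0.9]
gripper_width: 0.0156
gripper_force: 30.0
```

Run:
```python
from h import *
a,b=(cam('wrist',np.load(f'pics/{n}.npy')) for n in('w4','w5'))
O=np.array([.614,.198,0]);R=Ro.from_euler('z',22.8,degrees=True).as_matrix()
for x,y in(((135,109),(315,113)),((110,290),(307,294))):
    P,e=tri(a,(405+x[0]/3,42+x[1]/3),b,(239+y[0]/3,37+y[1]/3));print('foot corner',P,e,R.T@(P-O))
snap('wrist','w8');s=r.get_state();T=T_tool(s);print(T[:3,3],s['eef_rot'],s['gripper_width'],s['time_s'])
G=np.array([.529,.2037,.0775]);print((T[:3,:3].T@(G-T[:3,3])/.25).round(3))
a,b=(cam('wrist',np.load(f'pics/{n}.npy')) for n in('w2','w3'));k=346/798
for x,y in(((448,291),(579,291)),((437,367),(571,367))):
    P,e=tri(a,(180+x[0]*k,30+x[1]*k),b,(210+y[0]*k,30+y[1]*k));print('foot w23',P,e,R.T@(P-O))
```

```text
foot corner [0.59152964 0.31556664 0.01034442] 2.759232591151525e-05 [0.02484431 0.11708797 0.01034442]
foot corner [0.6274411  0.33157169 0.00975008] 0.00021203904131484244 [0.06415197 0.11792619 0.00975008]
[0.52748342 0.20334813 0.18266689] [1.79969819e+02 3.71605912e-02 3.18027458e-01] 0.015569344932980305 14.4667
[ 0.006 -0.002  0.421]
foot w23 [0.59187016 0.31392121 0.0133223 ] 0.00046876609488737787 [0.02452059 0.11543916 0.0133223 ]
foot w23 [0.62705545 0.3209656  0.03004055] 0.0002356471705623595 [0.05968643 0.10829827 0.03004055]
```

>>> {"op": "step_arm", "data": {"plan": [[0.006,0,0.04,0,8],[0.006,0,0.1,0,8],[0.006,0,0.17,0,8],[0.006,0,0.24,0,8],[0.006,0,0.3,0,8],[0.006,0,0.35,0,8],[0.006,0,0.39,0,8],[0.006,0,0.41,0,8],[0.006,0,0.419,0,8],[0.006,0,0.419,0,8],[0.006,0,0.419,0,8],[0.006,0,0.419,0,8]]}}

```text
time_s: 15.47
tcp_pos: [0.5296, 0.2037, 0.0791]
eef_rot: [-180.0, -0.1, 0.3]
contact_force: [0.4, 0.1, -0.4]
gripper_width: 0.0156
gripper_force: 30.0
```

Run:
```python
from lens import *
snap('wrist','w9');s=r.get_state();T=T_tool(s);print(T[:3,3],s['eef_rot'],s['gripper_width'],s['time_s'],np.abs(s['qd']).max())
lens('w9')
snap('scene','scene9')
c=cam('wrist',T); print('spot expected px',proj(c,[.5987,.204,.024]),'tip px',proj(c,[.6277,.2836,.097]))
w=cv2.resize(cv2.imread('pics/w9.png'),(480,360)); sc=cv2.resize(cv2.imread('pics/scene9.png')[95:225,270:410],(320,297),interpolation=2)
o=np.zeros((600,800,3),np.uint8);big=cv2.resize(cv2.imread('pics/w9.png')[20:260,180:420],(480,480));o[:480,:480]=big;o[:297,480:]=sc
cv2.imwrite('pics/c9.png',o[:480])
```

```text
[0.52951925 0.20375718 0.07906647] [-1.79954324e+02 -6.24580235e-02  3.03325529e-01] 0.015981474042744127 15.5167 0.12717208276807615
plane -0.023 centre [0.0784 0.0001] R 0.0354
plane -0.019 centre [0.0782 0.0002] R 0.0365
ellipse ((276.14471435546875, 112.65306854248047), (174.6461944580078, 191.86000061035156), 174.54254150390625)
expected ((276.1560974121094, 137.62669372558594), (146.80355834960938, 149.606689453125), 2.1857831478118896)
spot expected px [275.80389345 131.66979936] tip px [77.44905046 68.49977446]
```

View pics/c9.png

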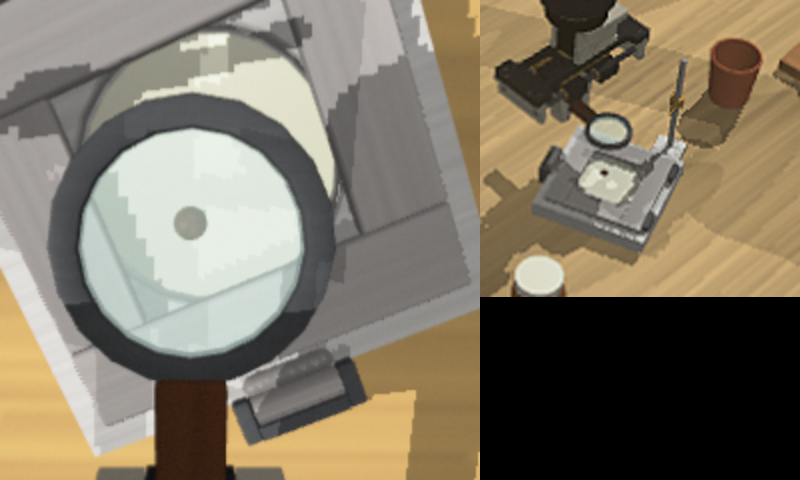

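The blister shows through the glass at pixel (275,131.5), within a pixel of the expected (275.8,131.7). The lens stands clear of the lid and pointer. One quick check of the needle's height in this same picture.

Run:
```python
from h import *
T=np.load('pics/w9.npy');c=cam('wrist',T);im=cv2.imread('pics/w9.png')
h=cv2.cvtColor(im,40);m=cv2.inRange(h,(15,170,60),(30,255,255));m[:,:20]&=255;m[130:]=0;m[:,160:]=0
n,l,st,ce=cv2.connectedComponentsWithStats(m);i=1+st[1:,4].argmax();print(st[1:][st[1:,4]>30])
ys,xs=np.where(l==i);j=xs.argmax();p=(xs[j]+.5,ys[xs>=xs.max()-1].mean());print('tip',p)
o,d=ray(c,*p)
O=np.array([.614,.198,0]);R=Ro.from_euler('z',22.8,degrees=True).as_matrix()
Q=O+R@[.0458,.0733,0]
ln=lambda z:onz(c,*p,z)
from scipy.optimize import minimize_scalar
z=minimize_scalar(lambda z:np.linalg.norm(ln(z)[:2]-Q[:2]),bounds=(.08,.15),method='bounded');print(z.x,z.fun)
a=cam('wrist',np.load('pics/w4.npy'));print(tri(c,p,a,(442,109.7)), tri(c,p,cam('wrist',np.load('pics/w5.npy')),(279,104.4)))
for _ in range(4): print(r.get_state()['tcp_pos'])
```

```text
[[   0   68   81   54 2190]]
tip (np.float64(80.5), np.float64(71.2))
0.09531056994712966 0.0008569250887228554
(array([0.62692494, 0.28228668, 0.09672184]), np.float64(0.0007357425919273702)) (array([0.62674935, 0.28210753, 0.09776353]), np.float64(3.82706051031459e-05))
[0.52943983 0.20376865 0.07900385]
[0.52943983 0.20376865 0.07900385]
[0.52943983 0.20376865 0.07900385]
[0.52943983 0.20376865 0.07900385]
```

The needle height again comes out near 97 mm. The lens is at 98 mm, so I'll lower it 1 mm, let it settle and hand in.

>>> {"op": "step_arm", "data": {"plan": [[0,0,0.005,0,8],[0,0,0.005,0,8],[0,0,0.005,0,8],[0,0,0.005,0,8],[0,0,0.005,0,8],[0,0,0.005,0,8]]}}

```text
time_s: 16.07
tcp_pos: [0.5291, 0.2035, 0.0771]
eef_rot: [180.0, 0.0, 0.3]
contact_force: [0.2, -0.4, -1.6]
gripper_width: 0.0156
gripper_force: 30.0
```

```bash
python3 -c "
from h import *
s=r.get_state();print(s['tcp_pos'],s['gripper_width'],s['gripper_force']);print(workorder.close_job())"
```

```text
[0.52912192 0.20347428 0.07706745] 0.015585655644179906 29.978517293930054
the job is handed in; nothing more can be done
None
```

I pressed the lid shut and handed the job in at about 16 s with the loupe held level over the blister, its lens at about 96 mm; I measured the pointer tip at about 97 mm, give or take 1–2 mm. The hand-in gave no verdict.

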